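Refit the washed rotor in a mini centrifuge

ROBOT

A 6-joint arm with a two-finger parallel gripper is mounted at the origin on a cart in front of the work surface, level with it; the furniture and walls round the work are solid. World frame = base frame: x ahead of the robot, y to its left, z up, the work surface at z = 0. Lengths are in m, angles in rad, forces in N, time in s.
With the tool pointing down it reaches from about 0.35 to 0.85 m from the base axis. Payload 8.1 kg.
Tool frame: the origin (TCP) lies at the centre of the arm's flange, where the gripper is bolted on; the fingertips stand 186 mm ahead of it and the grasp point (between the pads) lies 167 mm ahead of it; z points along the fingers, y is the direction in which the jaws open and shut (so a half turn about z gives the same grasp; the last joint's range is limited). The gripper opens to 93 mm and grips with 3 to 60 N. Pads are 15 mm wide; open, the fingers measure 128 mm over their backs; the gripper's body (75 mm by 188 mm) begins 65 mm behind the grasp point.
Start: joints at [-1.254, 0.13, 1.488, -0, 1.523, -0.085], TCP at [0.235, -0.552, 0.405] pointing down, gripper open.
Joint ranges: [-2.96, 2.96], [-0.89, 2.26], [0.02, 2.5], [-1.34, 4.48], [0, 2.73], [-2.66, 2.66]. Speed limits (rad/s): [2.39, 2.39, 2.79, 3.14, 3.14, 3.14].

INTERFACE

Orientations are given as a rotation vector (axis times angle).
In Python, from plant import robot, viewer, order gives the robot as it stands.
- The arm moves only by the tool apply_moves, never from a script. Its argument "deltas" is a list of rows, each a list of 3 entries, a list of its own where there are three numbers: the finger opening in mm, from 0 to 93, then the shift along the tool's x, y, z in mm, then the turn about the tool's z in rad. In form: [[grip, [dx, dy, dz], yaw], ...]. A call has 1 to 5 rows; each row shifts and turns the commanded pose from where the row before left it, along the tool's axes as they then stand; what a row does not reach is not made up. A row lasts 1/8 s, in which the tool goes at most 62.5 mm and 10.7 degrees, less where a joint would pass 70% of its speed; a pose out of reach is approached as far as the arm can. A call is refused whole if a number of a shift passes 62.5 or a number of a turn 0.188, either way. A call with a gripper value outside its range is refused whole. The fingers move at their own pace and stop on an object; "grip_force" is the grip in N (left out, the last holds). Time passes only in rows, so rows that do not move let the fingers close. It gives the time, the measured TCP pose, the force and the opening at its end, in the units of the state.
- robot.read_state(): the state, without advancing time (a new reading comes with each control period).
- viewer.read_camera(name): name is "scene" or "side" or "wrist"; returns the picture (384x512x3 uint8, blue, green, red); there is no depth.
- viewer.get_calibration(name): a dict with "fx", "fy", "cx", "cy" (pixels), "R" (3x3) and "t" (3): a world point X has camera coordinates R X + t. Camera axes: x right, y down, z forward; pixel columns grow to the right and rows downward; lengths in m; the calibration is good to about 2 mm. A picture is of the moment at which its call begins: read the wrist's pose just before it. get_calibration takes no time and is no camera call; for the wrist camera it gives the pose at the moment of the call.
- order.close_job(): hands the job in, once; it reports no verdict.
The state is a dict: "t": time; "q": joint angles; "dq": joint speeds; "joint_torque": joint torques, N m; "tool_pos": TCP position; "orientation": TCP orientation; "force": force on the tool from outside, world axes, zero at the start; "wrist_torque": the same for the moment, N m; "opening": finger opening in m.
Only numpy, scipy, OpenCV 4.12 (cv2) and the standard library are available. Lean on these libraries where they do the work, as an engineer would, in place of code of your own. Each camera call takes 0.05 s, during which the arm holds its last target. There are 200 camera calls.

TASK

The eight-place round rotor of the mini centrifuge has been washed: put it back. Lower it gently all the way, not dropping it or forcing it on the motor, with its hub over the drive spindle and the notches under the hub straddling the spindle's cross pin, until it sits fully home; then let go and close the lid right down. Leave the rectangular strip rotor, the sample jar and the dropper bottle where they stand.

Things in the scene. Friction and masses are not known exactly. Their poses are not given: they have to be found in the camera images.
- round_rotor: Loose aluminium fixed-angle rotor, 0.14 to 0.24 kg: a round dish 88 mm across, rim 28 mm high, with eight wells and a knurled hub standing up in its middle. Origin: centre of its underside, z up. Under the hub four notches, 9 mm wide and 9.5 mm deep, lie along the rotor's +x, +y, -x and -y, so every quarter turn fits alike. It starts standing on the bench.
- hub (a point): Where to grip the round rotor: on its axis, 36 mm above its underside (axes as the rotor). The hub is 30 mm in diameter and spans 24 to 48 mm above the rotor's underside. A bore of 14.5 mm in diameter goes right through it along z.
- strip_rotor: The centrifuge's other rotor, for tube strips: the same hub but on an 82 x 56 mm rectangular plate with two rows of eight small holes. Origin: centre of its underside. Not needed: leave it.
- centrifuge: Mini centrifuge with white housing, 147 x 153 mm and 88 mm high to the rim, fixed to the bench. Origin: centre of its underside, under the spindle axis; -x is its front with the display, +x the side of the lid's hinge. Its open round bowl is 103 mm in diameter, with its floor at z = 40 mm.
- seat (a point): Point on the spindle axis, on the flange on which the seated rotor's underside rests, 58 mm above the centrifuge's underside (axes as the centrifuge). The steel shaft is 12 mm in diameter and rises 45 mm above this point; its last 7 mm taper to 5 mm.
- pin (a point): Middle of the steel cross pin through the shaft, 5 mm above the seat; the pin is 5 mm thick and 24 mm long, along this frame's x. It turns with the shaft about the vertical, with slight motor friction. When the notches do not line up with it, the rotor stands 7.5 mm proud on the pin; turned to within 9 degrees it drops home.
- spindle (a joint): Turn of the spindle in rad about the vertical (anticlockwise from above); at 0 the pin lies along the centrifuge's x.
- lid (a joint): Angle of the clear lid in rad: 0 closed, about 1.75 at the start, standing open and leaning back a little (stop at 1.92). A friction hinge holds it wherever it is left; moving the tab takes about 1 to 3 N.
- lid_hinge (a point): Middle of the lid's hinge, 70 mm behind the spindle axis and 91 mm above the centrifuge's underside; the hinge line lies along the centrifuge's y. Axes as the centrifuge.
- lid_tab (a point): On the outer face of the lid's grey finger tab, 143 mm from the hinge line. Turns with the lid: -x points to the tab's free end (9 mm further), z out of the outer face (up when closed, backwards when open). The tab is 36 mm wide (y), 7 mm thick; the clear dome, 120 mm across, starts 13 mm nearer the hinge and stands 17 mm above the tab's face.
- sample_jar: Loose clear jar, 46 mm across and 80 mm high, origin at the centre of its underside. Leave it.
- dropper_bottle: Loose brown dropper bottle with screw cap, 33 mm across and 76 mm high, origin at the centre of its underside. Leave it.

How it is judged:
By the outcome, as a careful person would: the job done as asked, in the order asked, and still so for the second after the job is handed in, with the robot touching nothing.
It also fails if it takes over 58 s, if anything falls off the work surface, if the arm or the gripper's body presses on something with over 40 N, if the wrist force passes 120 N, or if a joint passes its speed limit or range.

## Working session

There is one attempt and no reset: what is moved stays moved. The work goes in short steps, Python scripts to look and compute and a tool call to move; the robot and the scene stay as the last step left them, time stands still between calls to the robot, and variables do not carry over. Pictures are saved under pics/ and viewed, about 8 in all and at most 12, crops included, and the job is handed in when it is done.

Besides the shell and the picture viewer there is one more tool, called by a JSON object that holds its "op" and its "data". apply_moves: Moves the arm, as the interface text tells. Its arguments: {"type":"object","properties":{"deltas":{"type":"array"},"grip_force":{"type":"number"}},"required":["deltas"]}

```bash
mkdir -p pics; ls
python3 - <<'E'
from plant import robot,viewer
import cv2,numpy as np
s=robot.read_state();print(s['t'],s['tool_pos'],s['orientation'],s['opening'])
for n in ("scene","side"):
    im=viewer.read_camera(n);cv2.imwrite(f"pics/{n}0.png",im)
    c=viewer.get_calibration(n);print(n,{k:np.round(v,4).tolist() for k,v in c.items()})
E
```

```text
pics
0.0 [ 0.23458879 -0.55198928  0.40368695] [-3.07662932e+00 -6.26543237e-01  3.07345612e-04] 0.09305144168854725
scene {'fx': 455.6494, 'fy': 455.6494, 'cx': 253.7714, 'cy': 187.5836, 'R': [[-0.762, -0.6475, 0.0092], [-0.4277, 0.4925, -0.758], [0.4863, -0.5815, -0.6522]], 't': [0.3773, 0.3144, 0.9579]}
side {'fx': 436.4703, 'fy': 436.4703, 'cx': 257.3362, 'cy': 191.5535, 'R': [[-0.981, -0.1923, -0.0274], [-0.0464, 0.3689, -0.9283], [0.1886, -0.9094, -0.3708]], 't': [0.5111, 0.1314, 1.1056]}
```

View pics/scene0.png

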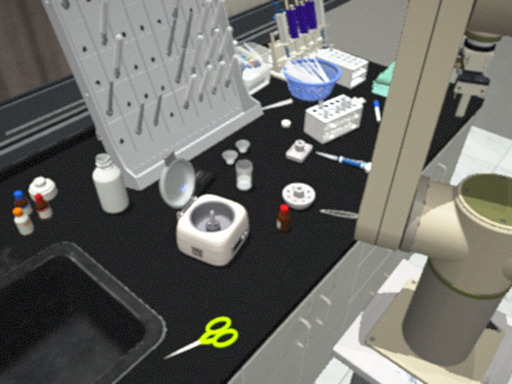

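View pics/side0.png

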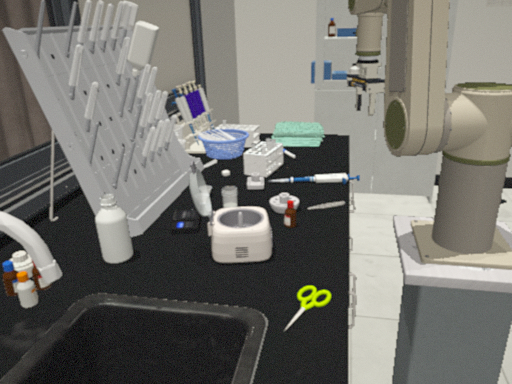

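Scene view: round rotor near (298,195), centrifuge at (213,230) with its lid open at (178,183), dropper bottle (284,218), strip rotor (300,150), jar (243,175). Side view: rotor (285,203), centrifuge (241,232).

```bash
cat > h.py <<'E'
import numpy as np,cv2
from plant import robot,viewer
from scipy.spatial.transform import Rotation as Ro
def ray(c,p):
    R=np.array(c['R']);t=np.array(c['t'])
    return -R.T@t, R.T@np.array([(p[0]-c['cx'])/c['fx'],(p[1]-c['cy'])/c['fy'],1.])
def plane(c,p,z):
    o,d=ray(c,p);return o+d*(z-o[2])/d[2]
def tri(obs):
    A=np.zeros((3,3));b=np.zeros(3);L=[]
    for c,p in obs:
        o,d=ray(c,p);d=d/np.linalg.norm(d);P=np.eye(3)-np.outer(d,d);A+=P;b+=P@o;L.append((o,P))
    X=np.linalg.solve(A,b);return X,[round(1e3*np.linalg.norm(P@(X-o)),1) for o,P in L]
def proj(c,X):
    v=np.array(c['R'])@X+np.array(c['t']);return np.array([c['fx']*v[0]/v[2]+c['cx'],c['fy']*v[1]/v[2]+c['cy']])
def totool(X,s=None):
    s=s or robot.read_state()
    return Ro.from_rotvec(s['orientation']).inv().apply(np.array(X)-s['tool_pos'])*1e3
E
python3 - <<'E'
from h import *
cs,cd=viewer.get_calibration("scene"),viewer.get_calibration("side")
print("rotor rim plane",plane(cs,(298,194),.028),plane(cd,(285,203),.028), tri([(cs,(298,189)),(cd,(285,197))]))
print("spindle",plane(cs,(211,216),.10))
for n,p in dict(cf=(213,232),jar=(243,188),bottle=(284,230),strip=(300,155)).items(): print(n,plane(cs,p,0.0))
a=cv2.imread("pics/scene0.png")[140:280,150:350];b=cv2.imread("pics/side0.png")[150:270,180:340]
a=cv2.resize(a,None,fx=4,fy=4,interpolation=2)
b=cv2.resize(b,None,fx=4,fy=4,interpolation=2);cv2.imwrite("pics/a.png",a);cv2.imwrite("pics/b.png",b)
c=viewer.get_calibration("wrist");s=robot.read_state()
R=Ro.from_rotvec(s['orientation']).as_matrix()
print("wristcam in tool",R.T@(-np.array(c['R']).T@c['t']-s['tool_pos']),np.round(np.array(c['R'])@R,3),c['fx'])
print(np.round(R,3))
E
```

```text
rotor rim plane [ 0.46652006 -0.15422427  0.028     ] [ 0.46232976 -0.13475659  0.028     ] (array([ 0.46753389, -0.15656032,  0.04048267]), [np.float64(3.1), np.float64(3.1)])
spindle [0.53220823 0.1150259  0.1       ]
cf [0.56250018 0.08413721 0.        ]
jar [ 0.61933078 -0.09810021  0.        ]
bottle [ 0.42740354 -0.04223228  0.        ]
strip [ 0.58893644 -0.33594609  0.        ]
wristcam in tool [ 0.08327613 -0.0002224   0.02059964] [[ 0.     1.    -0.   ]
 [-0.956  0.    -0.293]
 [-0.293  0.     0.956]] 273.1659599680022
[[ 0.92   0.391 -0.001]
 [ 0.391 -0.92   0.002]
 [ 0.    -0.002 -1.   ]]
```

View pics/a.png

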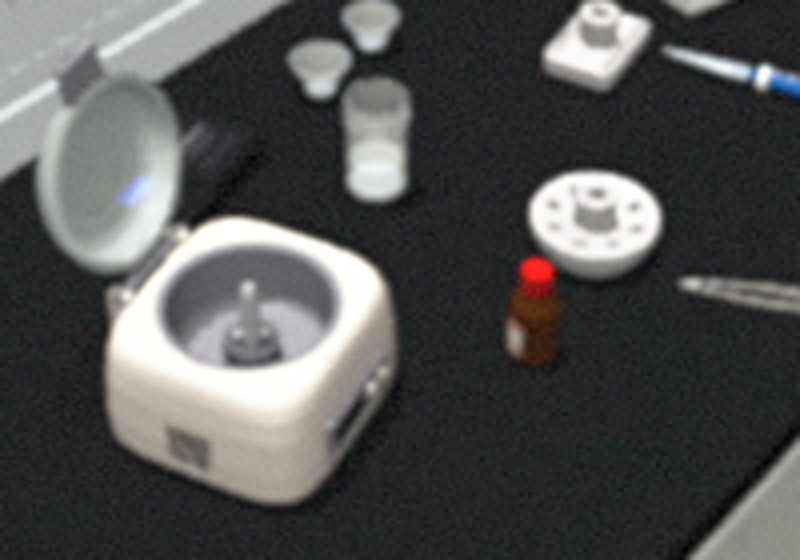

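Run:
```python
from h import *
cs=viewer.get_calibration("scene")
f=lambda x,y:(150+x/4,140+y/4)
print("hub",plane(cs,f(597,192),.048)); tip=plane(cs,f(249,285),.103); h=plane(cs,f(150,258),.091)
print("tip",tip,"hinge",h,"dir",np.degrees(np.arctan2(*(h-tip)[[1,0]])))
print("tab",f(82,75)," disp",plane(cs,f(355,410),.04))
for z in (.33,): print(totool([.469,-.155,z]))
```

```text
hub [ 0.46629741 -0.15724352  0.048     ]
tip [0.53908842 0.10351425 0.103     ] hinge [0.61146123 0.11764856 0.091     ] dir 11.050686103313094
tab (170.5, 158.75)  disp [0.46281284 0.09470867 0.04      ]
[ 370.96172735 -273.60215119   74.30229969]
```

{"op": "apply_moves", "data": {"deltas": [[60, [46, -34, 9], 0], [60, [46, -34, 9], 0], [60, [46, -34, 9], 0], [60, [46, -34, 9], 0], [60, [46, -34, 9], 0]]}}

```text
t: 0.72
tool_pos: [0.3803, -0.304, 0.3591]
orientation: [-3.078, -0.626, 0.0]
force: [1.0, -0.2, -0.5]
opening: 0.0603
```

{"op": "apply_moves", "data": {"deltas": [[60, [46, -34, 9], 0], [60, [46, -34, 10], 0], [60, [46, -34, 10], 0], [60, [0, 0, 0], 0]]}}

```text
t: 1.23
tool_pos: [0.4678, -0.1545, 0.3294]
orientation: [-3.075, -0.635, 0.002]
force: [-0.3, 0.3, -0.8]
opening: 0.06
```

Run:
```python
from h import *
import json
s=robot.read_state();c=viewer.get_calibration("wrist");im=viewer.read_camera("wrist");cv2.imwrite("pics/w1.png",im)
json.dump({k:np.array(v).tolist() for k,v in c.items()},open("w1.json","w"))
print(s['t'],s['tool_pos'],s['q'],s['opening'],s['force'])
```

```text
1.225 [ 0.46778577 -0.15454497  0.32937942] [-4.23553959e-01 -1.13085498e-01  1.87219120e+00  9.19258385e-04
  1.38492660e+00  7.39915797e-01] 0.060030174129388124 [-0.25918711  0.33768943 -0.83498056]
```

View pics/w1.png

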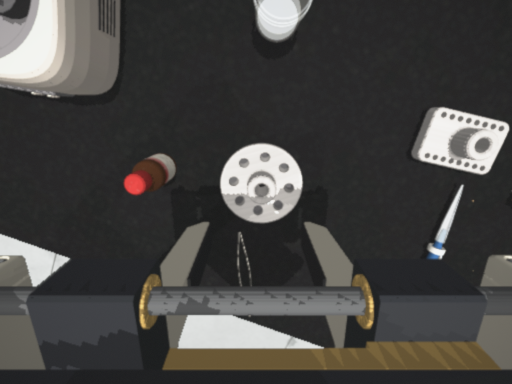

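Wrist view: round rotor with hub at (262,187), a well close to straight image-up at (264,157) and the rest every 45°. Bottle at (150,173), strip rotor (460,140). Now to the centrifuge, to see the pin before choosing the grip yaw.

{"op": "apply_moves", "data": {"deltas": [[60, [33, -40, -14], 0], [60, [33, -40, -14], 0], [60, [33, -40, -14], 0], [60, [33, -40, -14], 0], [60, [33, -40, -14], 0]]}}

```text
t: 1.9
tool_pos: [0.5411, 0.0905, 0.4015]
orientation: [3.078, 0.624, 0.001]
force: [0.3, -0.7, 0.2]
opening: 0.0599
```

{"op": "apply_moves", "data": {"deltas": [[60, [0, 0, 0], -0.183], [60, [0, 0, 0], -0.183], [60, [0, 0, 0], -0.183], [60, [0, 0, 0], -0.183], [60, [0, 0, 0], -0.183]]}}

```text
t: 2.52
tool_pos: [0.5408, 0.0888, 0.4008]
orientation: [2.481, 1.927, -0.001]
force: [-0.1, -0.3, 0.1]
opening: 0.06
```

{"op": "apply_moves", "data": {"deltas": [[60, [0, 0, 0], -0.183], [60, [0, 0, 0], -0.183], [60, [0, 0, 0], -0.183], [60, [0, 0, 0], -0.183], [60, [0, 0, 0], -0.183]]}}

```text
t: 3.15
tool_pos: [0.5408, 0.0887, 0.4009]
orientation: [1.375, 2.825, -0.001]
force: [-0.5, 1.2, -0.2]
opening: 0.0603
```

{"op": "apply_moves", "data": {"deltas": [[60, [0, 0, 0], -0.183], [60, [0, 0, 0], -0.183], [60, [0, 0, 0], -0.183], [60, [0, 0, 0], -0.183], [60, [0, 0, 0], -0.183]]}}

```text
t: 3.78
tool_pos: [0.5408, 0.0887, 0.4008]
orientation: [0.014, -3.142, 0.001]
force: [0.7, 0.2, -0.1]
opening: 0.0602
```

{"op": "apply_moves", "data": {"deltas": [[60, [0, 0, 0], -0.183], [60, [0, 0, 0], 0]]}}

```text
t: 4.03
tool_pos: [0.5408, 0.089, 0.4008]
orientation: [0.29, -3.128, 0.001]
force: [0.6, -0.1, 0.9]
opening: 0.0599
```

Run:
```python
from h import *
import json
s=robot.read_state();c=viewer.get_calibration("wrist");im=viewer.read_camera("wrist");cv2.imwrite("pics/w2.png",im)
json.dump({k:np.array(v).tolist() for k,v in c.items()},open("w2.json","w"))
print(s['t'],s['tool_pos'],np.round(s['q'],2),np.round(Ro.from_rotvec(s['orientation']).as_matrix(),3).tolist())
w1=cv2.imread("pics/w1.png")
a=cv2.resize(w1[135:235,205:315],(440,400),interpolation=2)
cv2.imwrite("pics/c1.png",cv2.hconcat([a,cv2.resize(im[140:340,90:270],(360,400),interpolation=2)]) if 0 else a)
u=proj(c,np.array([.539,.1035,.08])); print(u)
x,y=int(u[0]),int(u[1]); b=im[max(y-75,0):y+75,max(x-75,0):x+75]; print(max(x-75,0),max(y-75,0),b.shape)
b=cv2.resize(b,None,fx=2.667,fy=2.667,interpolation=2)[:400]
b=cv2.copyMakeBorder(b,0,400-b.shape[0],0,0,0)
cv2.imwrite("pics/c2.png",cv2.hconcat([a,b][:2])[:, :800])
```

```text
4.025 [0.5408061  0.08904472 0.40082326] [ 0.07 -0.01  1.64 -0.    1.51 -1.69] [[-0.983, -0.184, 0.0], [-0.184, 0.983, -0.0], [0.0, -0.0, -1.0]]
[268.65109925 180.87074697]
193 105 (150, 150, 3)
```

View pics/c2.png

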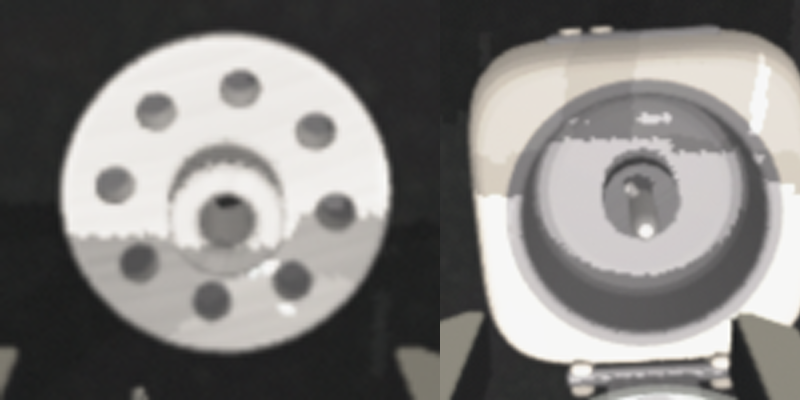

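Run:
```python
from h import *
import json
c=json.load(open("w2.json"));cs=viewer.get_calibration("scene")
print("tip",plane(c,(269.9,191.6),.103),"flange",plane(c,(268.4,180),.058))
print("tip tri",tri([(c,(269.9,191.6)),(cs,(212.2,211.2))]))
f=lambda x,y:(193+(x-440)/2.667,105+y/2.667)
a,b=plane(c,f(580,380),.091),plane(c,f(722,368),.091);print("hinge",a,b,np.degrees(np.arctan2(*(b-a)[:2][::-1]))) 
# bore of rotor in w1
c=json.load(open("w1.json"));im=cv2.imread("pics/w1.png")
g=lambda x,y:(205+x/4,135+y/4)
print("hubtop",plane(c,g(228,217),.048), tri([(c,g(228,217)),(cs,(299.2,188))]))
W=[(240,88),(316,131),(336,212),(292,280),(212,301),(139,263),(116,184),(156,110)]
P=np.array([plane(c,g(*w),.026) for w in W]);m=P.mean(0);d=P-m
print("rotor",m,"well r",np.linalg.norm(d,axis=1).round(4))
th=np.degrees(np.arctan2(d[:,1],d[:,0]));print("well mod45",np.round(th%45,1))
w45=np.median(th%45)
gray=cv2.cvtColor(im,cv2.COLOR_BGR2GRAY);print(gray[178:200,252:274])
for off in (0,22.5):
  for k in range(4):
    t=np.radians(w45+off+90*k);u=np.array([np.cos(t),np.sin(t),0]);v=np.array([-u[1],u[0],0])
    q=[proj(c,np.r_[m[:2],z]+u*.0057+v*y) for z in (0,.0095) for y in (-.0045,.0045)]
    print(off,k,np.round(q,1).tolist())
print("bore top",proj(c,np.r_[m[:2],.048]),"bot",proj(c,np.r_[m[:2],0]))
print(totool([.5392,.1035,.30]))
```

```text
tip [0.54436804 0.10492496 0.103     ] flange [0.54370586 0.10510561 0.058     ]
tip tri (array([0.54226278, 0.10374676, 0.10252304]), [np.float64(2.4), np.float64(2.4)])
hinge [0.62145096 0.09162898 0.091     ] [0.60400255 0.15231336 0.091     ] 106.04138637889116
hubtop [ 0.4732398  -0.15768743  0.048     ] (array([ 0.47041599, -0.1598815 ,  0.04321193]), [np.float64(2.1), np.float64(2.1)])
rotor [ 0.47198776 -0.15805157  0.026     ] well r [0.03   0.03   0.03   0.0298 0.03   0.0301 0.0297 0.0303]
well mod45 [16.6 16.1 15.7 16.3 16.3 16.5 16.  16. ]
[[148 187 205 215 220 223 232 235 234 233 233 231 232 232 231 224 216 195
  165 146 132 152]
 [184 215 223 230 234 237 238 239 238 237 236 236 238 239 239 237 232 219
  198 170 135 140]
 [214 226 232 236 238 239 239 239 238 237 236 237 239 241 241 240 238 232
  221 200 163 137]
 [227 235 237 238 239 239 239 238 236 235 235 237 239 241 241 241 239 237
  234 221 199 170]
 [235 237 238 238 239 238 235 226 222 217 217 226 235 238 240 240 239 239
  238 232 220 201]
 [238 238 238 238 235 222 195 177 159 145 146 169 203 220 231 237 238 239
  2
[... 1478 characters left out ...]
68 168
  166 165 173 187]]
0 0 [[265.6, 174.1], [257.9, 173.1], [265.8, 176.1], [257.9, 175.1]]
0 1 [[256.7, 174.0], [255.8, 181.4], [256.7, 176.0], [255.7, 183.6]]
0 2 [[256.7, 182.5], [264.3, 183.4], [256.7, 184.8], [264.5, 185.7]]
0 3 [[265.4, 182.6], [266.5, 175.2], [265.7, 184.8], [266.7, 177.2]]
22.5 0 [[263.6, 172.7], [256.1, 174.7], [263.8, 174.7], [256.1, 176.7]]
22.5 1 [[255.4, 176.0], [257.4, 183.1], [255.3, 178.0], [257.4, 185.4]]
22.5 2 [[258.7, 183.8], [266.1, 181.9], [258.7, 186.1], [266.3, 184.1]]
22.5 3 [[266.8, 180.7], [264.8, 173.4], [267.1, 182.8], [265.1, 175.4]]
bore top [261.82984502 190.48846958] bot [261.09699145 178.31037848]
[ -1.03326661  14.29368859 100.80456336]
```

The crop shows the wells at 16° (mod 45). The dark notch seen through the bore has its left edge at pixel 258.5, which fits notches halfway between wells, about 38.7° (mod 90) in world. The spindle is near (0.5425, 0.104). The pin needs a closer look.

{"op": "apply_moves", "data": {"deltas": [[60, [-4, 14, 35], 0], [60, [0, 0, 35], 0], [60, [0, 0, 30], 0], [60, [0, 0, 0], 0]]}}

```text
t: 4.58
tool_pos: [0.5408, 0.1045, 0.2979]
orientation: [0.288, -3.123, 0.0]
force: [-0.3, -0.9, 0.2]
opening: 0.06
```

Run:
```python
from h import *
import json
s=robot.read_state();c=viewer.get_calibration("wrist");im=viewer.read_camera("wrist");cv2.imwrite("pics/w3.png",im)
json.dump({k:np.array(v).tolist() for k,v in c.items()},open("w3.json","w"))
print(s['t'],s['tool_pos'],s['orientation'])
u=proj(c,np.array([.5425,.104,.063]));print(u);x,y=int(u[0])-40,int(u[1])-30
print(x,y);b=im[y:y+75,x:x+80].astype(float);b=np.clip((b/255)**.6*255,0,255).astype(np.uint8)
cv2.imwrite("pics/c3.png",cv2.resize(b,None,fx=8,fy=8,interpolation=2))
```

```text
4.575 [0.54076185 0.10446942 0.29794793] [ 2.88420096e-01 -3.12259659e+00  2.52965470e-04]
[254.6145751  210.18194671]
214 180
```

View pics/c3.png

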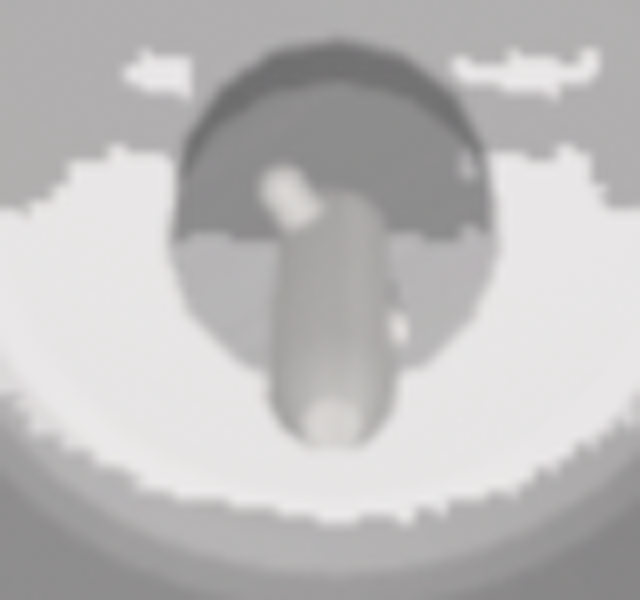

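Pin: one end juts out upper-left at crop (280,188), the other peeks out at (400,328) right of the shaft; shaft tip at (332,420), flange centre about (335,220).

Run:
```python
from h import *
import json
c=json.load(open("w3.json"));cs=viewer.get_calibration("scene")
g=lambda x,y:(214+x/8-.4,180+y/8-.4)
T=plane(c,g(332,420),.103);F=plane(c,g(334,222),.058);print("tip",T,"flange",F)
c2=json.load(open("w2.json"));print(tri([(c,g(332,420)),(c2,(269.9,191.6)),(cs,(212.2,211.2))]))
a=plane(c,g(274,176),.065);b=plane(c,g(400,328),.063);a2=plane(c,g(308,212),.065)
print(a,b,np.degrees(np.arctan2(*(a-b)[[1,0]])),"visible axis",np.degrees(np.arctan2(*(a-a2)[[1,0]])),np.linalg.norm(a-b))
for t in range(-60,120,5):
  r=np.radians(t);d=np.array([np.cos(r),np.sin(r),0])*.012
  p=[(proj(c,np.r_[T[:2],.063]+k*d)-[214-.4,180-.4])*8 for k in(-1,1)]
  if t>=-60: print(t,np.round(p).tolist())
```

```text
tip [0.54336937 0.1047169  0.103     ] flange [0.54173573 0.10447394 0.058     ]
(array([0.54240212, 0.10412689, 0.10314795]), [np.float64(1.0), np.float64(2.0), np.float64(2.9)])
[0.5353177  0.09700698 0.065     ] [0.55041843 0.11324005 0.063     ] -132.93033161009794 visible axis -127.98280228530984 0.022260835927620015
-60 [[441.0, 218.0], [226.0, 289.0]]
-55 [[438.0, 209.0], [230.0, 297.0]]
-50 [[433.0, 201.0], [235.0, 305.0]]
-45 [[428.0, 193.0], [240.0, 313.0]]
-40 [[422.0, 185.0], [246.0, 320.0]]
-35 [[416.0, 178.0], [253.0, 327.0]]
-30 [[408.0, 172.0], [260.0, 333.0]]
-25 [[400.0, 166.0], [268.0, 339.0]]
-20 [[392.0, 160.0], [276.0, 344.0]]
-15 [[383.0, 156.0], [285.0, 348.0]]
-10 [[374.0, 152.0], [294.0, 352.0]]
-5 [[364.0, 149.0], [303.0, 355.0]]
0 [[354.0, 147.0], [313.0, 357.0]]
5 [[344.0, 146.0], [323.0, 358.0]]
10 [[334.0, 145.0], [332.0, 358.0]]
15 [[324.0, 146.0], [342.0, 358.0]]
20 [[314.0, 147.0], [352.0, 357.0]]
25 [[304.0, 149.0], [361.0, 355.0]]
30 [[295.0, 152.0], [371.0, 352.0]]
35 [[285.0, 155.0], [380.0, 349.0]]
40 [[276.0, 159.0], [389.0, 345.0]]
45 [[268.0, 164.0], [397.0, 340.0]]
50 [[260.0, 170.0], [405.0, 335.0]]
55 [[253.0, 177.0], [412.0, 329.0]]
60 [[246.0, 183.0], [419.0, 322.0]]
65 [[240.0, 191.0], [425.0, 315.0]]
70 [[234.0, 199.0], [431.0, 307.0]]
75 [[230.0, 207.0], [436.0, 299.0]]
80 [[226.0, 216.0], [440.0, 291.0]]
85 [[223.0, 225.0], [443.0, 282.0]]
90 [[221.0, 234.0], [445.0, 273.0]]
95 [[220.0, 243.0], [447.0, 264.0]]
100 [[219.0, 252.0], [447.0, 254.0]]
105 [[220.0, 262.0], [447.0, 245.0]]
110 [[221.0, 271.0], [446.0, 236.0]]
115 [[223.0, 280.0], [444.0, 227.0]]
```

Pin lies at about 47–48° world, the notches at 38.7°, so the rotor needs about +8.5° between grasp and placing. Back to the rotor.

{"op": "apply_moves", "data": {"deltas": [[60, [23, -49, -6], 0], [60, [23, -49, -6], 0], [60, [23, -49, -5], 0], [60, [23, -49, 0], 0], [60, [24, -49, 10], 0]]}}

```text
t: 5.25
tool_pos: [0.4743, -0.1596, 0.3115]
orientation: [-0.291, 3.122, -0.005]
force: [0.8, 0.1, 0.1]
opening: 0.0598
```

{"op": "apply_moves", "data": {"deltas": [[60, [0, 0, 25], 0], [60, [0, 0, 20], 0], [60, [0, 0, 0], 0], [60, [0, 0, 0], 0]]}}

```text
t: 5.75
tool_pos: [0.4746, -0.1576, 0.2648]
orientation: [-0.294, 3.125, -0.002]
force: [-0.1, 0.6, 0.2]
opening: 0.06
```

Run:
```python
from h import *
import json
s=robot.read_state();c=viewer.get_calibration("wrist");im=viewer.read_camera("wrist");cv2.imwrite("pics/w4.png",im)
json.dump({k:np.array(v).tolist() for k,v in c.items()},open("w4.json","w"))
print(s['t'],s['tool_pos'],s['orientation'],s['force'])
b=cv2.resize(im[120:320,120:390],None,fx=2.9,fy=2.9,interpolation=2);cv2.imwrite("pics/c4.png",b)
for X in ([.472,-.158,.048],[.472,-.158,.0]):print(proj(c,np.array(X)))
```

```text
5.75 [ 0.47458835 -0.15757621  0.26478216] [-2.93947029e-01  3.12548943e+00 -2.11167616e-03] [-0.12351646  0.59775528  0.19969638]
[256.09425885 211.50902915]
[256.19079129 192.40953923]
```

View pics/c4.png

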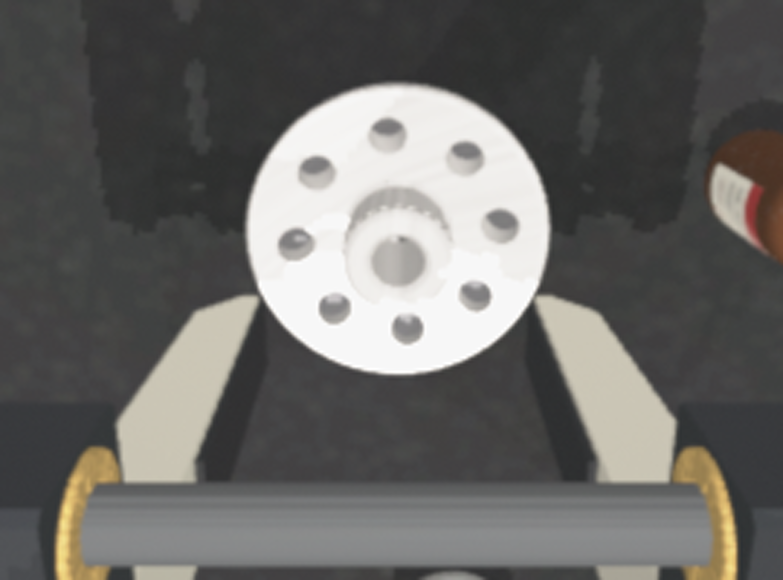

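Rotor square in view, bore centre at crop (399,261) i.e. pixel (257.6,210), which puts the rotor at about (0.471,-0.157), agreeing with the first measure. Fingers straddle it.

{"op": "apply_moves", "data": {"deltas": [[48, [3, 0, 15], 0], [48, [0, 0, 15], 0], [48, [0, 0, 12], 0], [48, [0, 0, 5], 0], [48, [0, 0, 0], 0]]}}

```text
t: 6.42
tool_pos: [0.4707, -0.1577, 0.2151]
orientation: [0.295, -3.127, -0.001]
force: [-0.5, 0.2, 0.4]
opening: 0.0482
```

{"op": "apply_moves", "data": {"deltas": [[48, [0, 0, 2], 0], [48, [0, 0, 2], 0], [48, [0, 0, 0], 0]]}}

```text
t: 6.8
tool_pos: [0.4709, -0.1578, 0.2118]
orientation: [-0.295, 3.128, -0.0]
force: [-0.0, 0.5, -1.1]
opening: 0.0478
```

{"op": "apply_moves", "data": {"deltas": [[26, [0, 0, 0], 0], [26, [0, 0, 0], 0], [26, [0, 0, 0], 0], [26, [0, 0, 0], 0], [26, [0, 0, 0], 0]], "grip_force": 25}}

```text
t: 7.42
tool_pos: [0.4709, -0.1578, 0.2118]
orientation: [-0.295, 3.128, -0.0]
force: [-0.1, 0.5, 1.3]
opening: 0.03
```

{"op": "apply_moves", "data": {"deltas": [[24, [0, 0, 0], 0], [24, [0, 0, -5], 0], [24, [0, 0, -10], 0], [24, [0, 0, -15], 0], [24, [0, 0, 0], 0]]}}

```text
t: 8.05
tool_pos: [0.4718, -0.1582, 0.2439]
orientation: [-0.295, 3.124, -0.003]
force: [-1.1, -0.0, -2.1]
opening: 0.0297
```

{"op": "apply_moves", "data": {"deltas": [[24, [0, 0, -25], 0], [24, [0, 0, -30], 0], [24, [0, 0, -30], 0], [24, [0, 0, -17], 0], [24, [0, 0, 0], 0]]}}

```text
t: 8.68
tool_pos: [0.4713, -0.158, 0.3449]
orientation: [-0.295, 3.125, -0.002]
force: [0.3, 0.2, -2.4]
opening: 0.0295
```

Run:
```python
from h import *
import json
s=robot.read_state();c=viewer.get_calibration("wrist");im=viewer.read_camera("wrist");cv2.imwrite("pics/w5.png",im)
json.dump({k:np.array(v).tolist() for k,v in c.items()},open("w5.json","w"))
print(s['t'],s['tool_pos'],s['orientation'],s['force'],s['opening'])
u=proj(c,np.r_[s['tool_pos'][:2],s['tool_pos'][2]-.2118+.048]);print(u)
b=cv2.resize(im[170:310,166:346],None,fx=4,fy=4,interpolation=2);cv2.imwrite("pics/c5.png",b)
```

```text
8.675 [ 0.4712945 -0.15799    0.3448861] [-2.94987915e-01  3.12541108e+00 -2.00212378e-03] [ 0.25807183  0.21965728 -2.36846509] 0.029453195818505737
[255.79861085 249.31867672]
```

View pics/c5.png

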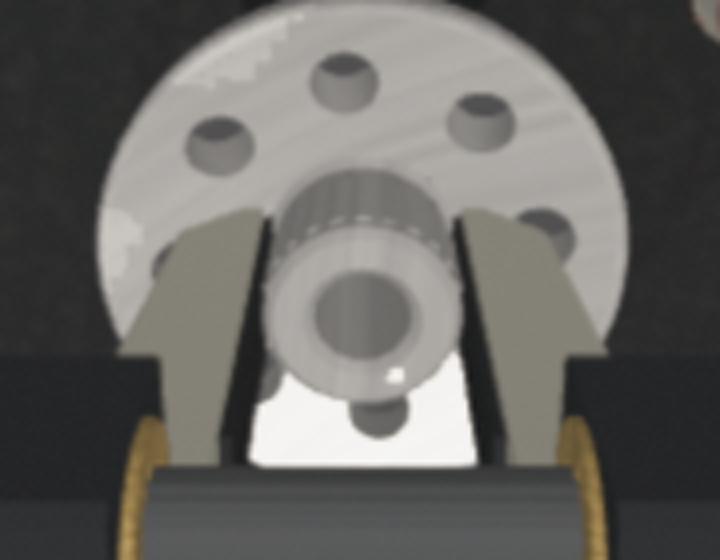

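In hand: bore centre at crop (362,314), 0.8 mm off the tool axis, rotor level. The wells still read about 16.8° (mod 45), so it did not slip. Carrying it over the spindle and turning +8.5°.

{"op": "apply_moves", "data": {"deltas": [[24, [-20, 41, 0], 0], [24, [-20, 41, 0], 0], [24, [-20, 41, 0], 0], [24, [-20, 41, 0], 0], [24, [-20, 41, 0], 0]]}}

```text
t: 9.35
tool_pos: [0.5304, 0.0638, 0.3416]
orientation: [0.295, -3.125, -0.0]
force: [1.9, -1.1, -1.8]
opening: 0.0296
```

{"op": "apply_moves", "data": {"deltas": [[24, [-20, 40, 0], 0], [24, [0, 0, 0], -0.15], [24, [0, 0, 0], 0], [24, [0, 0, 0], 0]]}}

```text
t: 9.85
tool_pos: [0.5426, 0.1049, 0.3425]
orientation: [0.523, -3.096, -0.0]
force: [0.2, -0.3, -1.0]
opening: 0.0297
```

Run:
```python
from h import *
s=robot.read_state()
print(s['t'],s['tool_pos'],np.degrees(2*np.arctan2(s['orientation'][1],s['orientation'][0]))%360,s['force'],s['wrist_torque'],s['opening'])
print(totool([.5433,.1048,.30]))
for n in("scene","side"): cv2.imwrite(f"pics/{n}6.png",viewer.read_camera(n))
a=cv2.resize(cv2.imread("pics/scene6.png")[140:270,150:290],(560,520),interpolation=2)
b=cv2.imread("pics/side6.png")[150:280,190:290];b=cv2.resize(b,(240,312),interpolation=2)
b=cv2.copyMakeBorder(b,0,208,0,0,0);cv2.imwrite("pics/c6.png",cv2.hconcat([a,b]))
```

```text
9.85 [0.54258126 0.10489348 0.34254126] 199.16931330371102 [ 0.17135545 -0.26464616 -0.97509899] [ 0.0487323  -0.20262963 -0.05213643] 0.029710845896107185
[-0.72723945 -0.34044944 42.53985349]
```

View pics/c6.png

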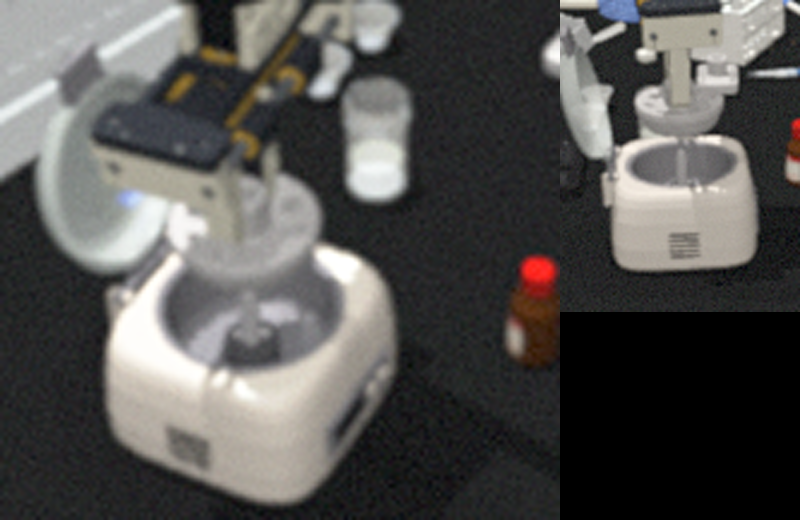

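Both views show the rotor centred above the bowl and spindle, well clear of the lid. Lowering in small steps with the force in view (seated TCP z should be 0.270, on the pin 0.277).

{"op": "apply_moves", "data": {"deltas": [[24, [-1, 0, 7], 0], [24, [0, 0, 7], 0], [24, [0, 0, 7], 0], [24, [0, 0, 5], 0], [24, [0, 0, 4], 0]]}}

```text
t: 10.58
tool_pos: [0.5438, 0.1057, 0.3133]
orientation: [0.529, -3.096, -0.0]
force: [-0.9, -0.2, -1.6]
opening: 0.0302
```

{"op": "apply_moves", "data": {"deltas": [[24, [0, 0, 3], 0], [24, [0, 0, 3], 0], [24, [0, 0, 3], 0], [24, [0, 0, 3], 0], [24, [0, 0, 0], 0]]}}

```text
t: 11.2
tool_pos: [0.5438, 0.1056, 0.3014]
orientation: [0.529, -3.096, 0.0]
force: [0.8, 0.4, -2.1]
opening: 0.0295
```

{"op": "apply_moves", "data": {"deltas": [[24, [0, 0, 4], 0], [24, [0, 0, 4], 0], [24, [0, 0, 4], 0], [24, [0, 0, 4], 0], [24, [0, 0, 4], 0]]}}

```text
t: 11.82
tool_pos: [0.5439, 0.1056, 0.2814]
orientation: [0.529, -3.097, 0.0]
force: [0.8, -1.0, -1.0]
opening: 0.0299
```

{"op": "apply_moves", "data": {"deltas": [[24, [0, 0, 2], 0], [24, [0, 0, 2], 0], [24, [0, 0, 1], 0], [24, [0, 0, 0], 0]]}}

```text
t: 12.32
tool_pos: [0.5438, 0.1056, 0.2766]
orientation: [0.529, -3.097, 0.0]
force: [1.1, -1.3, -1.8]
opening: 0.0299
```

{"op": "apply_moves", "data": {"deltas": [[24, [0, 0, 1], 0], [24, [0, 0, 1], 0], [24, [0, 0, 0], 0]]}}

```text
t: 12.7
tool_pos: [0.5439, 0.1057, 0.2747]
orientation: [0.529, -3.097, 0.0]
force: [0.3, -1.4, -1.6]
opening: 0.0297
```

{"op": "apply_moves", "data": {"deltas": [[24, [0, 0, 1], 0], [24, [0, 0, 1], 0], [24, [0, 0, 0], 0]]}}

```text
t: 13.08
tool_pos: [0.5439, 0.1056, 0.2726]
orientation: [0.529, -3.097, 0.0]
force: [0.9, -1.2, -2.3]
opening: 0.0297
```

Past the pin height with no contact force: the notches straddle the pin. On down to the flange.

{"op": "apply_moves", "data": {"deltas": [[24, [0, 0, 1], 0], [24, [0, 0, 1], 0], [24, [0, 0, 0], 0]]}}

```text
t: 13.45
tool_pos: [0.5438, 0.1056, 0.2706]
orientation: [0.529, -3.097, -0.0]
force: [0.4, -1.8, -1.3]
opening: 0.0298
```

{"op": "apply_moves", "data": {"deltas": [[24, [0, 0, 0.5], 0], [24, [0, 0, 0.5], 0], [24, [0, 0, 0], 0]]}}

```text
t: 13.82
tool_pos: [0.5439, 0.1057, 0.2698]
orientation: [-0.529, 3.097, -0.0]
force: [-0.7, -2.4, 0.1]
opening: 0.0296
```

{"op": "apply_moves", "data": {"deltas": [[24, [0, 0, 0.5], 0], [24, [0, 0, 0], 0]]}}

```text
t: 14.08
tool_pos: [0.544, 0.1057, 0.2698]
orientation: [-0.529, 3.096, -0.0]
force: [-3.2, -2.7, 5.2]
opening: 0.0298
```

Contact at exactly the seated height (force rises to 5 N, z stops at 0.2698). Release and lift straight up.

{"op": "apply_moves", "data": {"deltas": [[44, [0, 0, 0], 0], [44, [0, 0, 0], 0], [44, [0, 0, 0], 0]]}}

```text
t: 14.45
tool_pos: [0.5438, 0.1058, 0.269]
orientation: [0.529, -3.097, -0.0]
force: [-0.8, 0.8, -0.3]
opening: 0.0434
```

{"op": "apply_moves", "data": {"deltas": [[44, [0, 0, -8], 0], [44, [0, 0, -20], 0], [44, [0, 0, -40], 0], [44, [0, 0, -40], 0], [44, [0, 0, -20], 0]]}}

```text
t: 15.08
tool_pos: [0.5444, 0.1057, 0.4016]
orientation: [-0.528, 3.091, -0.001]
force: [0.7, -0.3, 0.1]
opening: 0.0439
```

Run:
```python
from h import *
import json
s=robot.read_state();c=viewer.get_calibration("wrist");im=viewer.read_camera("wrist");cv2.imwrite("pics/w7.png",im)
json.dump({k:np.array(v).tolist() for k,v in c.items()},open("w7.json","w"))
print(s['t'],s['tool_pos'],s['q'].round(2) if hasattr(s['q'],'round') else s['q'],s['force'])
cv2.imwrite("pics/scene7.png",viewer.read_camera("scene"));cv2.imwrite("pics/side7.png",viewer.read_camera("side"))
a=cv2.resize(im[:,110:400],(453,600),interpolation=2)
b=cv2.resize(cv2.imread("pics/scene7.png")[150:270,150:260],(343,374),interpolation=2)
d=cv2.resize(cv2.imread("pics/side7.png")[155:270,180:350],(343,226),interpolation=2)
cv2.imwrite("pics/c7.png",cv2.hconcat([a,cv2.vconcat([b,d])]))
```

```text
15.075 [0.54439382 0.1057107  0.40163376] [ 0.1   0.01  1.62  0.    1.51 -1.81] [ 0.66248764 -0.26330896  0.10303788]
```

View pics/c7.png

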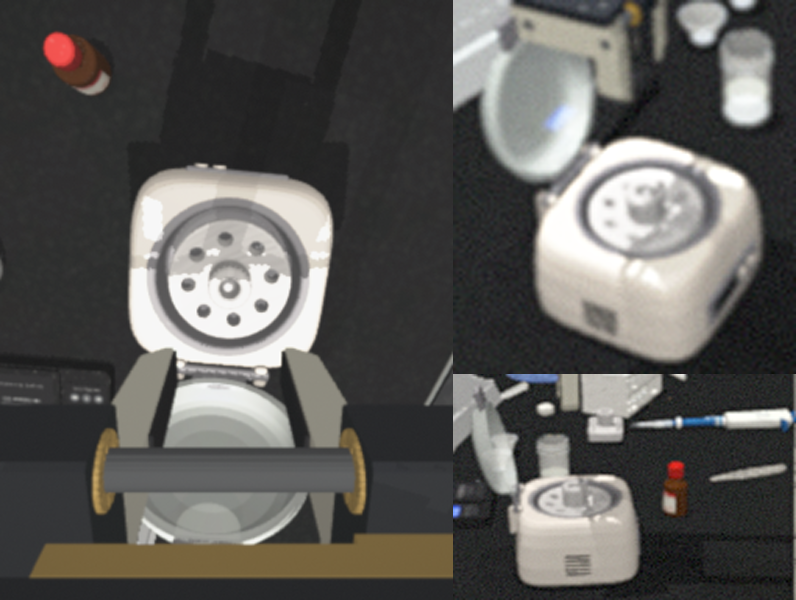

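Rotor sits flush and level in the bowl, shaft tip visible in the bore at (229,287) of the montage. The lid stands open behind with the drying rack further back, so I check the room behind the tab before reaching there.

Run:
```python
from h import *
import json
cs,cd=viewer.get_calibration("scene"),viewer.get_calibration("side")
for p in ((133,188),(262,122)): print("base scene",plane(cs,p,.02))
for p in ((133,232),(205,165)): print("base side",plane(cd,p,.02))
a=np.radians(14);ex=np.array([np.cos(a),np.sin(a),0]);ey=np.array([-ex[1],ex[0],0]);S=np.array([.5435,.1053,0])
def tab(th,r=.143,y=0):return S+ex*(.070-r*np.cos(th))+ey*y+np.array([0,0,.091+r*np.sin(th)])
for r in(.143,.152):
  for y in(-.018,.018): print(r,y,tab(1.75,r,y).round(4),proj(cs,tab(1.75,r,y)).round(),proj(cd,tab(1.75,r,y)).round())
A=cv2.resize(cv2.imread("pics/scene0.png")[20:240,40:270],None,fx=1.75,fy=1.75,interpolation=2)
B=cv2.resize(cv2.imread("pics/side0.png")[20:240,40:270],None,fx=1.75,fy=1.75,interpolation=2)
o=cv2.hconcat([A,B])[:, :800];cv2.imwrite("pics/c8.png",cv2.resize(o,(800,int(o.shape[0]*800/o.shape[1]))));print(A.shape,o.shape)
```

```text
base scene [0.83737589 0.12194174 0.02      ]
base scene [ 0.78198319 -0.38040418  0.02      ]
base side [0.84209052 0.09431722 0.02      ]
base side [ 0.82147974 -0.4813595   0.02      ]
0.143 -0.018 [0.6405 0.1109 0.2317] [176. 153.] [197. 161.]
0.143 0.018 [0.6318 0.1459 0.2317] [167. 161.] [195. 166.]
0.152 -0.018 [0.6421 0.1113 0.2406] [175. 149.] [196. 158.]
0.152 0.018 [0.6334 0.1463 0.2406] [166. 158.] [194. 162.]
(385, 402, 3) (385, 800, 3)
```

View pics/c8.png

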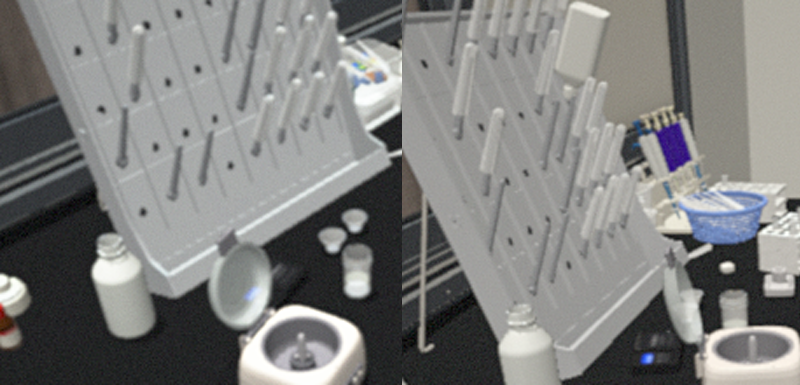

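The rack base is at x ≥ 0.82 and leans away. The tab shows at scene (171,159) and side (197,160), matching the prediction of about (0.637,0.128,0.235), so there is room behind it. Close the fingers, rise, go over and behind the tab.

{"op": "apply_moves", "data": {"deltas": [[0, [0, 0, -25], 0.09], [0, [0, 0, -30], 0], [0, [0, 0, 0], 0], [0, [0, 0, 0], 0]]}}

```text
t: 15.72
tool_pos: [0.5436, 0.1056, 0.4498]
orientation: [0.389, -3.114, -0.0]
force: [0.4, -0.6, -0.6]
opening: 0.0083
```

```bash
cat > lid.py <<'E'
from h import *
a=np.radians(14);ex=np.array([np.cos(a),np.sin(a),0]);ey=np.array([-ex[1],ex[0],0]);S=np.array([.5435,.1053,0])
def where(s=None):
    s=s or robot.read_state();d=np.array(s['tool_pos'])-S
    return np.r_[d@ex,d@ey,d[2]-.186]*1e3
E
python3 - <<'E'
from lid import *
s=robot.read_state();print(s['t'],where(s).round(1),np.degrees(2*np.arctan2(s['orientation'][1],s['orientation'][0]))%360,s['opening'])
# tip-centre waypoints (mm, centrifuge frame)
W=[]
for th in np.arange(1.45,-.01,-.145):
    r=np.interp(th,[.9,1.45],[146,138]);W.append([70-r*np.cos(th)+8,0,91+r*np.sin(th)])
W=np.array(W);print(W.round(1)[:,[0,2]].tolist());print(np.diff(W,axis=0).round(1)[:,[0,2]].tolist())
E
```

```text
15.725 [2.000e-01 3.000e-01 2.638e+02] 194.22700437020183 0.008316639946705357
[[61.4, 228.0], [41.2, 226.2], [21.2, 221.4], [1.9, 213.6], [-16.1, 202.6], [-31.3, 187.8], [-44.1, 171.0], [-54.4, 152.5], [-61.9, 132.7], [-66.5, 112.1], [-68.0, 91.0]]
[[-20.2, -1.8], [-20.0, -4.8], [-19.4, -7.8], [-18.0, -11.0], [-15.1, -14.8], [-12.8, -16.8], [-10.3, -18.5], [-7.5, -19.8], [-4.6, -20.7], [-1.5, -21.1]]
```

{"op": "apply_moves", "data": {"deltas": [[0, [-42, 0, 0], 0], [0, [-42, 0, 0], 0], [0, [-42, 0, 0], 0], [0, [0, 0, 18], 0], [0, [0, 0, 18], 0]]}}

```text
t: 16.35
tool_pos: [0.6654, 0.1365, 0.4127]
orientation: [0.389, -3.114, 0.0]
force: [-0.2, 0.3, -0.1]
opening: 0.0004
```

{"op": "apply_moves", "data": {"deltas": [[0, [0, 0, 0], 0], [0, [8, 0, 0], 0], [0, [8, 0, 0], 0], [0, [8, 0, 0], 0]]}}

```text
t: 16.85
tool_pos: [0.6422, 0.1305, 0.418]
orientation: [-0.388, 3.115, 0.0]
force: [1.6, 0.7, 0.8]
opening: 0.0006
```

Run:
```python
from lid import *
s=robot.read_state();print(s['t'],where(s).round(1),s['force'],s['opening'])
A=cv2.resize(viewer.read_camera("scene")[90:240,110:260],(450,450),interpolation=2)
B=cv2.resize(viewer.read_camera("side")[110:260,150:265],(345,450),interpolation=2)
cv2.imwrite("pics/c9.png",cv2.hconcat([A,B]))
```

```text
16.85 [101.8   0.6 232. ] [1.55065967 0.70860323 0.75654573] 0.0006132200625756485
```

View pics/c9.png

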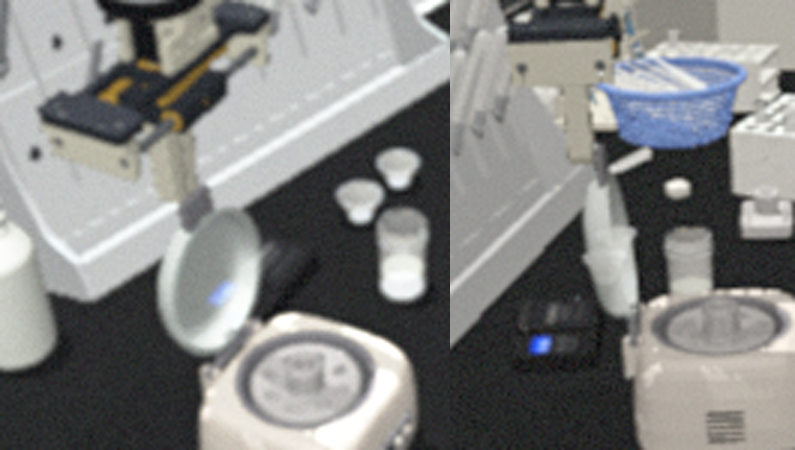

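Fingers are right behind the grey tab, just touching (1.6 N). Push it over along its arc.

{"op": "apply_moves", "data": {"deltas": [[0, [14, 0, 3], 0], [0, [14, 0, 1], 0], [0, [13, 0, 0], 0], [0, [10, 0, 1], 0], [0, [10, 0, 1], 0]]}}

```text
t: 17.58
tool_pos: [0.5832, 0.1156, 0.4102]
orientation: [-0.389, 3.117, -0.0]
force: [1.4, 0.2, 0.0]
opening: 0.0005
```

Run:
```python
from lid import *
s=robot.read_state();print(s['t'],where(s).round(1),s['force'])
```

```text
17.575 [ 41.    0.4 224.2] [1.37087063 0.22594297 0.04997777]
```

{"op": "apply_moves", "data": {"deltas": [[0, [20, 0, 2], 0], [0, [19, 0, 8], 0], [0, [18, 0, 11], 0], [0, [15, 0, 15], 0], [0, [0, 0, 0], 0]]}}

```text
t: 18.2
tool_pos: [0.5127, 0.0978, 0.3731]
orientation: [0.388, -3.115, -0.0]
force: [0.1, -0.3, -0.3]
opening: 0.0008
```

Run:
```python
from lid import *
s=robot.read_state();print(s['t'],where(s).round(1),s['force'])
```

```text
18.2 [-31.7   0.2 187.1] [ 0.06708532 -0.31481616 -0.30507163]
```

{"op": "apply_moves", "data": {"deltas": [[0, [12, 0, 16], 0], [0, [10, 0, 18], 0], [0, [8, 0, 20], 0], [0, [0, 0, 0], 0]]}}

```text
t: 18.7
tool_pos: [0.4843, 0.0906, 0.3193]
orientation: [0.388, -3.115, -0.0]
force: [0.7, 0.3, 0.7]
opening: 0.0005
```

Run:
```python
from lid import *
s=robot.read_state();print(s['t'],where(s).round(1),s['force'])
A=cv2.resize(viewer.read_camera("scene")[130:280,140:260],(360,450),interpolation=2)
B=cv2.resize(viewer.read_camera("side")[130:280,180:300],(360,450),interpolation=2)
cv2.imwrite("pics/c10.png",cv2.hconcat([A,B]))
```

```text
18.7 [-6.090e+01  1.000e-01  1.333e+02] [0.6704147  0.27300567 0.70506888]
```

Picture limit reached; from here I rely on position and force.

{"op": "apply_moves", "data": {"deltas": [[0, [5, 0, 15], 0], [0, [3, 0, 15], 0], [0, [1, 0, 6], 0], [0, [0, 0, 0], 0]]}}

```text
t: 19.3
tool_pos: [0.4755, 0.0884, 0.2832]
orientation: [0.389, -3.115, -0.0]
force: [-0.2, 0.2, 0.3]
opening: 0.0002
```

{"op": "apply_moves", "data": {"deltas": [[0, [0, 0, 2], 0], [0, [0, 0, 2], 0], [0, [0, 0, 0], 0]]}}

```text
t: 19.68
tool_pos: [0.4763, 0.0885, 0.2817]
orientation: [-0.389, 3.117, -0.0]
force: [-5.2, -0.3, 10.5]
opening: 0.0007
```

Run:
```python
from lid import *
s=robot.read_state();print(s['t'],where(s).round(1),s['force'])
```

```text
19.675 [-69.2  -0.   95.7] [-5.2116946  -0.26131617 10.52194922]
```

10.5 N up with a −5 N sideways part at tip z 95.7: perhaps the finger's rear touches the dome. Lift, shift 4 mm outward and press again.

{"op": "apply_moves", "data": {"deltas": [[0, [0, 0, -6], 0], [0, [4, 0, 0], 0], [0, [0, 0, 4], 0], [0, [0, 0, 1], 0], [0, [0, 0, 0], 0]]}}

```text
t: 20.3
tool_pos: [0.4721, 0.0875, 0.2817]
orientation: [0.389, -3.117, 0.0]
force: [-3.7, -0.7, 7.9]
opening: 0.0002
```

{"op": "apply_moves", "data": {"deltas": [[0, [0, 0, 1.5], 0], [0, [0, 0, 1.5], 0], [0, [0, 0, 0], 0]]}}

```text
t: 20.68
tool_pos: [0.4723, 0.0875, 0.2812]
orientation: [-0.389, 3.117, -0.0]
force: [-16.8, -2.1, 32.2]
opening: 0.0005
```

Run:
```python
from lid import *
s=robot.read_state();print(s['t'],where(s).round(1),s['force'])
# numeric view of lid: edge rows in scene & side, tab grey position
for n in("scene","side"): cv2.imwrite(f"pics/{n}11.png",viewer.read_camera(n))
```

```text
20.675 [-73.4  -0.   95.2] [-16.76552295  -2.09214077  32.23896772]
```

Same height at both places and a hard stop, so the lid is on its rest. Retreat, then check numerically.

{"op": "apply_moves", "data": {"deltas": [[0, [0, 0, -5], 0], [0, [0, 0, -20], 0], [0, [0, 0, -50], 0], [0, [0, 0, -50], 0], [0, [0, 0, -40], 0]]}}

```text
t: 21.4
tool_pos: [0.4721, 0.0875, 0.4448]
orientation: [-0.389, 3.117, -0.0]
force: [0.4, 0.6, 0.0]
opening: 0.0005
```

Run:
```python
from lid import *
s=robot.read_state();print(s['t'],where(s).round(1),s['force'])
c=viewer.get_calibration("wrist");im=viewer.read_camera("wrist");cv2.imwrite("pics/w12.png",im)
def P(x,y,z):return proj(c,S+ex*x/1e3+ey*y/1e3+np.array([0,0,z/1e3]))
for th in (0,.05,.1,.2):
  print(th,[P(70-r*np.cos(th),0,94.5+r*np.sin(th)).round(1).tolist() for r in(132,152)])
u=P(-73,0,94.5).astype(int);g=cv2.cvtColor(im,cv2.COLOR_BGR2GRAY)
print(u);print(g[u[1]-24:u[1]+26:2,u[0]-40:u[0]+41:4])
cs=cv2.cvtColor(viewer.read_camera("scene"),6);cc=viewer.get_calibration("scene");q=proj(cc,S-ex*.073+[0,0,.0945]);print("scene",q)
q=q.astype(int);print(cs[q[1]-14:q[1]+16,q[0]-16:q[0]+17:2])
```

```text
21.4 [-73.6   0.  258.8] [0.44998171 0.60496386 0.02223456]
0 [[255.9, 182.6], [256.0, 167.0]]
0.05 [[255.9, 184.2], [256.0, 168.5]]
0.1 [[255.9, 186.1], [256.0, 170.4]]
0.2 [[255.9, 190.9], [255.9, 175.4]]
[255 174]
[[ 46  42  42  43  45  42  43  43  35  32  30  31  32  36  41  42  42  42
   41  43  43]
 [ 46  40  41  42  44  38  37  44  34  31  31  30  30  34  37  36  41  43
   39  39  43]
 [ 44  40  42  37  32  32  33  33  31  31  31  30  30  30  31  30  34  37
   40  41  42]
 [ 43  39  37  31  31  32  31  30  31  29  30  30  30  30  31  32  32  31
   34  37  41]
 [ 42  31  32  31  31  31  32  31  30  31  31  31  32  32  31  32  33  29
   31  30  39]
 [ 33  31  31  32  34  40  36  34  37  35  32  34  32  32  32  35  34  32
   31  32  32]
 [ 34  35  64 103  73 151 123 120 136  73  34  33  33  34  34  41  73  99
   59  34  32]
 [ 37 103 125 129  87 143 103 105 133  83  60  61  61  60  66  65  85 127
  128 109  42]
 [103 129 131 129 128 145 142 117 114 113 113 114 114 113 133 124 150 121
  135 134 117]
 [127 130 131 130 130 132 131 142 146 148 148 147 145 144 131 132 135 134
  134 13
[... 2807 characters left out ...]
218 230 252 229 148 132 139 128 136 136 113 107  52  35  35]
 [219 217 228 248 253 241 173 138 127 134 138 137 109 104  51  41  35]
 [220 236 249 253 251 236 179 152 137 138 137 125 129 116  48  36  33]
 [240 250 252 252 249 223 172 148 141 141 128 111 160 120  49  37  38]
 [251 252 252 251 243 202 161 143 143 136 115 102 159 106  33  33  35]
 [252 252 252 249 232 184 155 143 141 132 104 106 134  79  27  36  36]
 [252 252 252 245 216 171 147 146 142 124 105 122 110  68  21  28  38]
 [252 252 249 236 196 165 147 142 136 113 114 140  96  56  23  20  40]
 [251 250 242 225 180 154 145 141 132 100 111 137  89  44  25  26  36]
 [251 247 232 211 169 148 144 140 125  87 102 120  82  30  19  33  35]]
```

```bash
python3 -c "
from plant import robot,order
print(order.close_job());s=robot.read_state();print(s['t'],s['force'])"
```

```text
the job is handed in; nothing more can be done
None
the job is handed in; nothing more can be done
```

The round rotor is back on the spindle and fully home, the lid is closed, and the job was handed in at about 21.5 s. No verdict was reported.

- **Rotor:** I lined its notches up with the cross pin (seen at about 47–48°) with a turn of about 8.5°. It passed the pin height with no contact force. It came to rest exactly at the expected seated height (TCP z 0.2698 m), pressing with about 5 N. After release, the pictures showed it flush and level.
- **Lid:** I pushed it over by its tab until it met a hard stop at about 95.5 mm, in two places. That fits the tab's underside resting on the 88 mm rim. The peak force was about 36 N, on the fingertips only; I pressed harder there than needed.
- **Other items:** the arm went nowhere near the strip rotor, jar and bottle after the approach, and the gripper ended clear at z 0.445 m. I did not measure their positions again.

**Doubtful points:**
- I had used all 12 picture views, so the closed lid was checked only by force and pixel values. The tab edge was 2–3 px off the prediction, equal to about 3 mm or under 0.1 rad. I took this as position error, since the hard stop says closed.
- The force on the closed lid had an unexplained sideways part of about half the vertical.
- The scene camera read x about 5 mm lower than the wrist camera; I used the wrist camera.

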